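Gauge the clasp plates by thickness

ROBOT

A 6-joint arm with a two-finger parallel gripper is mounted at the origin on the work surface. World frame = base frame: x ahead of the robot, y to its left, z up, the work surface at z = 0. Lengths are in m, angles in degrees, forces in N, time in s.
With the tool pointing down it reaches from about 0.25 to 0.725 m from the base axis. Payload 9.7 kg.
Tool frame: the origin (TCP) lies midway between the tips of the shut fingers; the grasp point (between the pads) lies 19 mm behind it; z points along the fingers, y is the line along which they close (so a half turn about z gives the same grasp; the last joint's range is limited). The gripper opens to 85 mm and grips with 20 to 120 N. Pads are 22 mm wide; open, the fingers measure 114 mm over their backs; the gripper's body (76 mm by 85 mm) begins 54 mm behind the grasp point. The pads swing forward as they close: fully open they stand 13 mm farther back than shut.
Start: joints at [75.287, 4.979, 10.078, 95.1, 0, 90], TCP at [0.14, 0.532, 0.231] pointing down, gripper open.
Joint ranges: [-179.16, 179.16], [-48.56, 103.87], [-65.8, 70.77], [-126.05, 130.52], [-82.76, 87.17], [-180, 180]. Speed limits (degrees/s): [127.2, 127.2, 147.25, 180, 180, 180].

INTERFACE

Orientations are given as [roll, pitch, yaw] about the fixed x, y, z axes, in that order (R = Rz(yaw) Ry(pitch) Rx(roll)).
In Python, from workcell import bot gives the robot as it stands. The module is installed in compiled form; this text tells all that it offers.
- The arm moves only by the tool send_rows, never from a script. Its argument "moves" is one flat list of numbers, 7 for each row, row after row: the shift along the world's x, y, z normalised to -1 to 1, where 1 is 0.025 m, then the turn, a rotation vector about the world's x, y, z normalised to -1 to 1, where 1 is 0.15 rad, then the closure, from -1 (fully open) to 1 (shut), so that 0 is half open. A call has 1 to 8 rows; each row shifts and turns the commanded pose from where the row before left it; what a row does not reach is not made up. A row lasts 1/8 s, in which the tool goes at most 62.5 mm and 10.7 degrees, less where a joint would pass 70% of its speed; a pose out of reach is approached as far as the arm can. A call with a number of a shift or a turn outside -1 to 1 is refused whole. A call with a gripper value outside its range is refused whole. The fingers move at their own pace and stop on an object; "squeeze" is the grip in N (left out, the last holds). Time passes only in rows, so rows that do not move let the fingers close. It gives the time, the measured TCP pose, the force, the opening and the grip force at its end, in the units of the state.
- bot.get_obs(): the state, without advancing time (a new reading comes with each control period).
- bot.camera(name): name is "side" or "top"; returns a dict with "color" (384x512x3 uint8, red, green, blue), "camera_matrix" (3x3 intrinsics, pixels), "D" ([k1, k2, p1, p2, k3] as OpenCV has them; the pictures are not rectified), "R" (3x3) and "t" (3): a world point X has camera coordinates R X + t. Camera axes: x right, y down, z forward; pixel columns grow to the right and rows downward; lengths in m; the calibration is good to about 2 mm. A picture is of the moment at which its call begins. There is no depth.
- bot.job_done(): hands the job in; it is judged then, once.
Trained networks look in the newest picture that a camera, given by its name, has taken for a name from the list of things; names that differ only in an ending like _2 or _b are one class to them, and where a whole thing is asked for, a point or a joint stands for the part that bears it (a point fixed in the world has none). Each returns a list of dicts, best first, with "p" (0 to 1); they miss things now and then, are a little off and sometimes report something else, mostly with a low value. They report only what shows in the picture. A call takes as long as a camera call. They do not tell look-alikes from the thing itself.
- bot.boxes_of(camera, query): "extent" ([left, top, right, bottom] in pixels, round what is visible of it).
- bot.trace(camera, query): "region" (384x512 bool, what is visible of it) and "extent" ([left, top, right, bottom] in pixels, round what is visible of it).
- bot.landmark_of(camera, query): "pixel" ([column, row] in pixels: a listed point, or the origin of a listed thing).
The state is a dict: "time": time; "q": joint angles; "qd": joint speeds; "joint_efforts": joint torques, N m; "ee_pos": TCP position; "tcp_rot": TCP orientation; "wrist_force": force on the tool from outside, world axes, zero at the start; "torque": the same for the moment, N m; "opening": finger opening in m; "grasp_force": force on a finger pad.
Only numpy, scipy, OpenCV 4.12 (cv2) and the standard library are available. Lean on these libraries where they do the work, as an engineer would, in place of code of your own. Each camera call takes 0.05 s, during which the arm holds its last target. There are 200 camera calls.

TASK

Check the gold, silver and copper handbag clasp plates on the thickness gauge: lower each one upright into the slot made for its thickness (the narrowest slot it will go down into), fully home on the slot's floor, centred so that it overhangs both sides of the gauge about equally, and let go. Leave the dark plate in its slot and do not disturb the other things on the bench.

Things in the scene. Friction and masses are not known exactly. Their poses are not given: they have to be found in the camera images.
- gold_center (a point): centre (half-way up) of the gold-coloured metal clasp plate, 20 mm thick, 40 mm wide, 60 mm tall, standing upright, about 150 to 310 g; x along its 40 mm width, y along its thickness, z up. It stands loosely in a fixed black stand (26 mm along the plate's width, 46 mm across, 20 mm tall, slot floor 6 mm above the table); the narrow ends overhang it by 7 mm each and can be gripped past it
- silver_center (a point): centre (half-way up) of the silver-coloured metal clasp plate, 12 mm thick, 40 mm wide, 60 mm tall, standing upright, about 100 to 200 g; x along its 40 mm width, y along its thickness, z up. It stands loosely in a fixed black stand (26 mm along the plate's width, 46 mm across, 20 mm tall, slot floor 6 mm above the table); the narrow ends overhang it by 7 mm each and can be gripped past it
- copper_center (a point): centre (half-way up) of the copper-coloured metal clasp plate, 8 mm thick, 40 mm wide, 60 mm tall, standing upright, about 70 to 140 g; x along its 40 mm width, y along its thickness, z up. It stands loosely in a fixed black stand (26 mm along the plate's width, 46 mm across, 20 mm tall, slot floor 6 mm above the table); the narrow ends overhang it by 7 mm each and can be gripped past it
- slot20 (a point): centre of the floor of the gauge's 20 mm slot (the widest, at the gauge's +y end); x along the slot, y along the row, z up. The throat is 22 mm wide
- slot16 (a point): centre of the floor of the gauge's 16 mm slot (second, already taken by the dark plate); x along the slot, y along the row, z up. The throat is 18 mm wide
- slot12 (a point): centre of the floor of the gauge's 12 mm slot (third); x along the slot, y along the row, z up. The throat is 14 mm wide
- slot8 (a point): centre of the floor of the gauge's 8 mm slot (the narrowest, at the gauge's -y end); x along the slot, y along the row, z up. The throat is 10 mm wide
- gauge: fixed aluminium thickness gauge: a bar 26 mm (x) by 172 mm (y, the row) by 46 mm tall, origin at the centre of its underside; four slots cut across it, 38 mm apart, for 20, 16, 12 and 8 mm from +y to -y, open at both ends. Slot floors 10 mm above the table; throat straight up to 34 mm, then flaring 4 mm a side up to 46 mm. A plate that is home overhangs the bar by 7 mm each side
- dark_center (a point): centre of the dark grey clasp plate, 16 mm thick, 40 mm wide, 60 mm tall, already standing in the 16 mm slot; leave it there
- tape: yellow roll of tape lying flat, 76 mm across, 24 mm high; origin at the centre of its underside; it lies among the stands; a bystander
- penlight: white square penlight with a black head, lying, about 126 mm long (its x), 22 mm wide and high; origin under its middle; it lies between the stands; a bystander
- spray: white bottle with a blue label, 48 mm across, 165 mm tall; origin at the centre of its underside; a bystander
- jar: amber jar, 48 mm across, 62 mm tall; origin at the centre of its underside; a bystander
- mouse: black computer mouse, 105 x 60 x 34 mm; origin at the centre of its underside; a bystander
- hammer: small hammer lying on the table, 200 mm long; a bystander
- cases: stack of two brown jewellery cases, 146 x 106 x 65 mm; origin at the centre of its underside; a bystander
There are look-alikes about, which are no part of the job. What is shaped like the part that bears dark_center but blue is not meant.

How it is judged:
By the outcome, as a careful person would: the job done as asked, in the order asked, and still so for the second after the job is handed in, with the robot touching nothing.
It also fails if it takes over 72 s, if anything falls off the work surface, if the arm or the gripper's body presses on something with over 40 N, if the wrist force passes 120 N, or if a joint passes its speed limit or range.

## Working session

There is one attempt and no reset: what is moved stays moved. The work goes in short steps, Python scripts to look and compute and a tool call to move; the robot and the scene stay as the last step left them, time stands still between calls to the robot, and variables do not carry over. Pictures are saved under pics/ and viewed, at most 10 in all, crops included, and the job is handed in when it is done.

Besides the shell and the picture viewer there is one more tool, called as a command line: name --argument value ..., lists and objects as JSON in quotes. send_rows: Moves the arm, as the interface text tells. Its arguments: {"type":"object","properties":{"moves":{"type":"array"},"squeeze":{"type":"number"}},"required":["moves"]}

```bash
mkdir -p pics; cat > h.py <<'E'
import numpy as np, cv2
from workcell import bot
def proj(c,X):
    X=np.asarray(X,float).reshape(-1,3)
    return cv2.projectPoints(X,cv2.Rodrigues(c["R"])[0],c["t"],c["camera_matrix"],c["D"])[0].reshape(-1,2)
def ray(c,px):
    u=cv2.undistortPoints(np.array([[px]],float),c["camera_matrix"],c["D"])[0,0]
    R=np.array(c["R"]);return -R.T@np.array(c["t"]), R.T@np.array([u[0],u[1],1])
def atz(c,px,z):
    o,d=ray(c,px);return o+d*(z-o[2])/d[2]
def tri(cs,pxs):
    A=np.zeros((3,3));b=np.zeros(3);L=[]
    for c,p in zip(cs,pxs):
        o,d=ray(c,p);d/=np.linalg.norm(d);P=np.eye(3)-np.outer(d,d);A+=P;b+=P@o;L.append((P,o))
    X=np.linalg.solve(A,b);return X,[np.linalg.norm(P@(X-o)) for P,o in L]
E
python3 - <<'E'
from h import *
import pickle
C={}
for n in("top","side"):
    c=bot.camera(n);C[n]=c;cv2.imwrite(f"pics/{n}0.png",cv2.resize(c["color"][:,:,::-1],(800,600),interpolation=cv2.INTER_CUBIC))
pickle.dump(C,open("c0.pkl","wb"))
for q in "gold_center silver_center copper_center slot20 slot16 slot12 slot8 dark_center gauge tape penlight spray jar mouse hammer cases".split():
    r={n:bot.landmark_of(n,q) for n in C}
    print(q,{n:[(np.round(d["pixel"]).tolist(),round(d["p"],2)) for d in v[:4]] for n,v in r.items()})
    if r["top"] and r["side"]:
        X,e=tri([C["top"],C["side"]],[r["top"][0]["pixel"],r["side"][0]["pixel"]]);print("   ",X.round(4),np.round(e,4))
print(bot.get_obs())
E
```

```text
gold_center {'top': [([188.0, 224.0], 0.51)], 'side': [([292.0, 270.0], 0.81)]}
    [0.4585 0.2579 0.0311] [0.0059 0.0059]
silver_center {'top': [([185.0, 188.0], 0.42)], 'side': [([233.0, 266.0], 0.54), ([259.0, 138.0], 0.17)]}
    [0.5958 0.2635 0.0443] [0.0072 0.0072]
copper_center {'top': [([247.0, 216.0], 0.44)], 'side': [([281.0, 203.0], 0.66), ([265.0, 130.0], 0.44)]}
    [0.4869 0.0536 0.0378] [0.0016 0.0016]
slot20 {'top': [([327.0, 190.0], 0.94), ([347.0, 199.0], 0.77), ([314.0, 189.0], 0.66), ([385.0, 215.0], 0.63)], 'side': [([260.0, 145.0], 0.95), ([264.0, 129.0], 0.89), ([266.0, 123.0], 0.82), ([258.0, 139.0], 0.61)]}
    [ 0.5657 -0.2324 -0.0244] [0.0093 0.0093]
slot16 {'top': [([327.0, 190.0], 0.94), ([347.0, 199.0], 0.77), ([314.0, 189.0], 0.66), ([385.0, 215.0], 0.63)], 'side': [([260.0, 145.0], 0.95), ([264.0, 129.0], 0.89), ([266.0, 123.0], 0.82), ([258.0, 139.0], 0.61)]}
    [ 0.5657 -0.2324 -0.0244] [0.0093 0.0093]
slot12 {'top': [([327.0, 190.0], 0.94), ([347.0, 199.0], 0.77), ([314.0, 189.0], 0.66), ([385.0, 215.0], 0.63)], 'side': [([260.0, 145.0], 0.95), ([2
[... 1832 characters left out ...]
  0.4689 0.0018] [0.0048 0.0048]
{'time': 1.7, 'q': array([ 7.52884074e+01,  4.97761743e+00,  1.00781766e+01,  9.50965626e+01,
       -1.61300737e-03,  8.99998153e+01]), 'qd': array([-0.04954957,  0.00466572,  0.02869918,  0.11963165, -0.08035805,
        0.04385895]), 'joint_efforts': array([-9.59423414e-04, -5.20093560e+01,  4.64859688e+01,  1.91835854e-03,
       -1.26288091e-05,  3.59398953e-06]), 'ee_pos': array([0.13968653, 0.53198323, 0.23129612]), 'tcp_rot': array([1.79996003e+02, 1.61302025e-03, 1.65288592e+02]), 'wrist_force': array([-0.91050039, -1.47038446,  0.0270256 ]), 'torque': array([ 0.00583633, -0.0032162 , -0.00658212]), 'grasp_force': 0.0, 'opening': 0.08496519308294219}
```

View pictures.

View pics/top0.png

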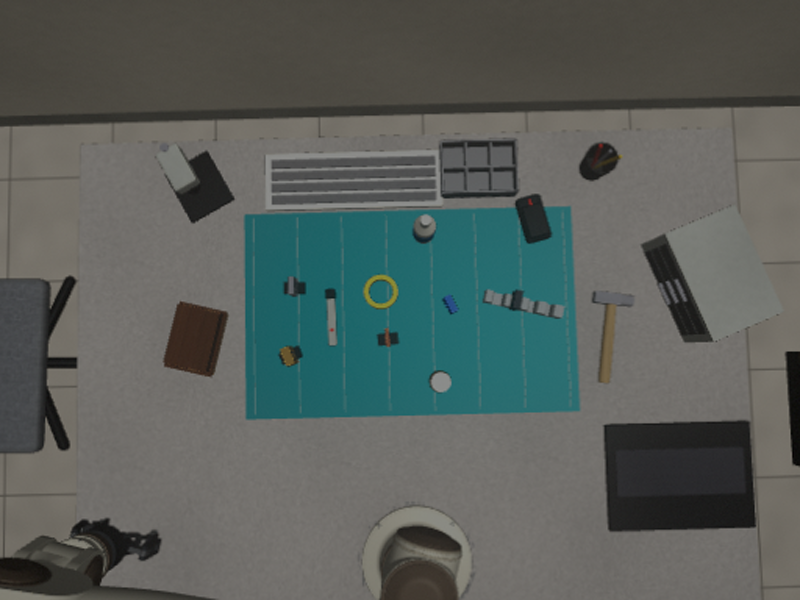

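View pics/side0.png

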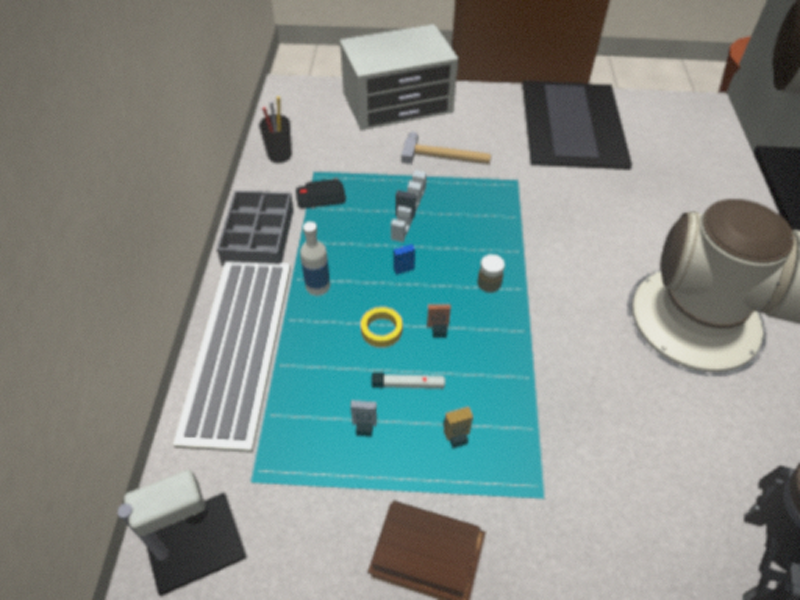

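The gold plate is at about (290,355), silver (293,287), copper (388,338) in the top view. The gauge runs from (487,297) to (560,312), with the dark plate at (517,300) in its second slot. The blue plate (404,258 in the side view, 451,304 in the top) is the look-alike for the dark plate, so I'll leave it alone. Next I'll enlarge the targets to confirm them and to fit their poses.

```bash
python3 - <<'E'
from h import *
import pickle
C=pickle.load(open("c0.pkl","rb"))
# average frames for less noise
A={n:np.mean([bot.camera(n)["color"].astype(float) for _ in range(6)],0) for n in C}
pickle.dump(A,open("a0.pkl","wb"))
def crop(n,u,v,w,h,s):
    im=A[n][v-h//2:v+h//2,u-w//2:u+w//2,::-1]; return cv2.resize(np.clip(im*1.5,0,255).astype(np.uint8),None,fx=s,fy=s,interpolation=cv2.INTER_CUBIC)
r1=np.hstack([crop("top",186,226,26,30,10),crop("top",187,184,26,30,10),crop("top",248,216,28,30,10)])
r2=np.hstack([crop("side",293,272,26,30,10),crop("side",233,266,26,30,10),crop("side",281,204,28,30,10)])
cv2.imwrite("pics/m1.png",np.vstack([r1,r2]))
g=np.hstack([crop("top",336,194,60,60,8)[:, :400] if 0 else crop("top",336,194,56,60,8),crop("side",260,132,40,60,8)])
cv2.imwrite("pics/m2.png",g);print(g.shape)
T={}
for n in C:
  for q in "gold_center silver_center copper_center dark_center gauge".split():
    r=bot.trace(n,q);T[n,q]=r
    for d in r[:3]:
        ys,xs=np.nonzero(d["region"]);print(n,q,round(d["p"],2),np.round(d["extent"],1),len(xs),xs.mean().round(1),ys.mean().round(1))
pickle.dump(T,open("t0.pkl","wb"))
for n in C:print(n,C[n]["camera_matrix"][0,0],C[n]["D"],(-C[n]["R"].T@C[n]["t"]))
E
```

```text
(480, 768, 3)
top gold_center 0.49 [180.2 219.9 190.6 234.6] 122 184.9 227.6
top copper_center 0.73 [230.9 173.2 255.  198.4] 194 243.4 185.7
top copper_center 0.3 [308.3 186.9 361.7 201.7] 377 335.5 194.4
top dark_center 0.39 [324.3 185.3 335.6 198.3] 86 330.2 192.2
top gauge 0.6 [308.5 185.9 360.  202.8] 359 336.2 194.6
side gold_center 0.66 [283.6 262.1 302.3 281. ] 253 292.4 269.9
side gold_center 0.5 [250.8 110.6 273.7 155.6] 409 261.1 133.0
side silver_center 0.7 [222.3 256.6 243.9 272.8] 229 232.3 263.0
side silver_center 0.3 [256.2  87.1 314.5 103. ] 522 281.2 97.3
side copper_center 0.57 [273.8 196.6 290.5 210.8] 178 280.4 201.7
side dark_center 0.73 [252.1 156.3 263.7 175.4] 205 258.4 165.5
side dark_center 0.49 [251.3 121.2 267.3 139.3] 133 259.7 128.9
side gauge 0.6 [250.1 109.6 273.9 155.9] 395 261.1 133.0
top 445.72792812268494 [-0.01908069  0.          0.          0.          0.        ] [0.45560403 0.02317945 1.55640304]
side 425.8038919077066 [-0.03725933  0.          0.          0.          0.        ] [0.52508652 0.78056658 0.99226417]
```

View pics/m1.png

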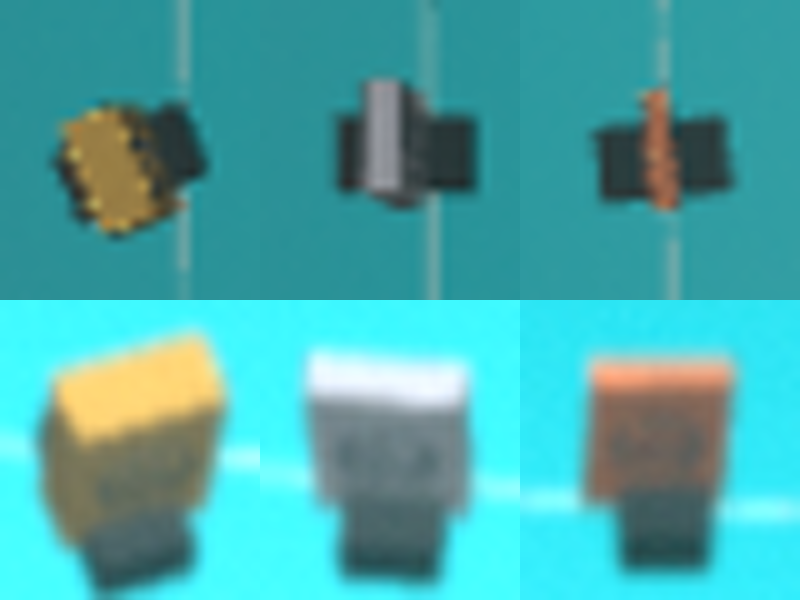

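View pics/m2.png

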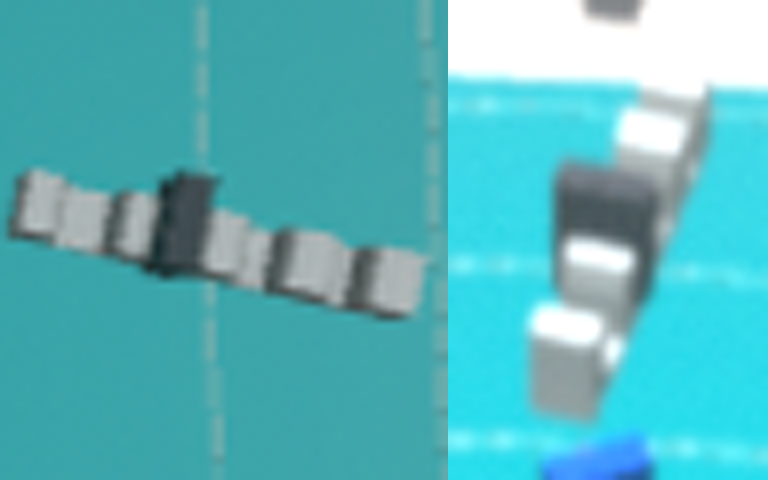

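```bash
cat > fit.py <<'E'
from h import *
from scipy.optimize import minimize
def prism(poly,x0,x1,name):  # poly CCW in (y,z) seen from +x, extruded along x
    n=len(poly);P0=[(x0,*p) for p in poly];P1=[(x1,*p) for p in poly]
    F=[(np.array(P1),np.array([1,0,0.]),name+"x"),(np.array(P0),np.array([-1,0,0.]),name+"X")]
    for i in range(n):
        a,b=poly[i],poly[(i+1)%n];nn=np.array([0,b[1]-a[1],a[0]-b[0]]);nn=nn/np.linalg.norm(nn)
        F.append((np.array([P0[i],P0[(i+1)%n],P1[(i+1)%n],P1[i]]),nn,name+str(np.round(nn,1))))
    return F
def box(w,t,z0,z1,name,y=0):
    return prism([(y-t/2,z0),(y+t/2,z0),(y+t/2,z1),(y-t/2,z1)],-w/2,w/2,name)
def plate(t,stand=True):
    P=[box(.04,t,.006,.066,"p")]
    if stand:
        h=t/2+.001; P=[box(.026,.046,0,.006,"s"),box(.026,.023-h,.006,.02,"s",(.023+h)/2),box(.026,.023-h,.006,.02,"s",-(.023+h)/2)]+P
    return P
def gauge():
    P=[box(.026,.172,0,.01,"g")];e=.086
    s=[(.057,.011),(.019,.009),(-.019,.007),(-.057,.005)]
    lo=[e]+[c-h for c,h in s]; hi=[c+h for c,h in s]+[-e]
    for i in range(5):
        b,a=lo[i],hi[i]; fb=0 if i==0 else .004; fa=0 if i==4 else .004
        pts=[(a,.01),(b,.01),(b,.034),(b-fb,.046),(a+fa,.046),(a,.034)]
        if fb==0: pts.pop(2)
        if fa==0: pts.pop(-1)
        P.append(prism(pts,-.013,.013,"g"))
    P.append(box(.04,.016,.01,.07,"d",.019)); return P
S=8
def labels(c,parts,pose,win):
    x,y,yaw=pose;cs,sn=np.cos(yaw),np.sin(yaw);R=np.array([[cs,-sn,0],[sn,cs,0],[0,0,1]]);t=np.array([x,y,0])
    cam=-c["R"].T@c["t"];u0,v0,w,h=win;L=np.zeros((h*S,w*S),np.uint8);names={}
    # z-buffer with per-face plane depth
    Z=np.full(L.shape,9.)
    for F in parts:
        for P,n,nm in F:
            Q=P@R.T+t;N=R@n
            if N@(cam-Q[0])<=0: continue
            k=names.setdefault(nm,len(names)+1)
            px=(proj(c,Q)-[u0,v0]+.5)*S-.5
            m=np.zeros(L.shape,np.uint8);cv2.fillConvexPoly(m,np.round(px*16).astype(int),1,shift=4)
            Nc=c["R"]@N;dd=Nc@(c["R"]@Q[0]+c["t"])
            K=c["camera_matrix"];ii=np.nonzero(m)
            r=np.stack([(ii[1]/S+u0-K[0,2])/K[0,0],(ii[0]/S+v0-K[1,2])/K[1,1],np.ones(len(ii[0]))])
            z=dd/(Nc@r);g=z<Z[ii];Z[ii[0][g],ii[1][g]]=z[g];L[ii[0][g],ii[1][g]]=k
    return L,len(names)
def resid(c,im,parts,pose,win,sig):
    L,n=labels(c,parts,pose,win);u0,v0,w,h=win;B=[]
    for k in range(n+1):
        b=(L==k).astype(np.float32)
        if k and b.sum()<S*S: continue
        B.append(cv2.GaussianBlur(cv2.resize(b,(w,h),interpolation=cv2.INTER_AREA),(0,0),sig).ravel())
    A=np.stack(B,1);Y=im[v0:v0+h,u0:u0+w].reshape(-1,3)
    sol=np.linalg.lstsq(A,Y,rcond=None)[0];r=np.minimum(np.abs(Y-A@sol),60)
    return (r**2).mean()
def fit(C,A,parts,p0,hw,cams=("top","side"),sig=dict(top=.45,side=.8),deg=(3,)):
    wins={}
    for n in cams:
        u=proj(C[n],[p0[0],p0[1],.03])[0];a,b=hw[n];wins[n]=(int(u[0])-a,int(u[1])-b,2*a,2*b)
    f=lambda q:sum(resid(C[n],A[n],parts,(q[0]/1e3,q[1]/1e3,np.radians(q[2])),wins[n],sig[n]) for n in cams)
    q0=np.array([p0[0]*1e3,p0[1]*1e3,p0[2]])
    sx=np.vstack([q0+[-5,-4,-6],q0+[6,-3,5],q0+[-3,6,6],q0+[2,2,-6]])
    r=minimize(f,q0,method="Nelder-Mead",options=dict(initial_simplex=sx,xatol=.05,fatol=.05,maxiter=150))
    return r.x,r.fun
E
cat > go.py <<'E'
from fit import *
import pickle
C=pickle.load(open("c0.pkl","rb"));A=pickle.load(open("a0.pkl","rb"))
p={"top":(13,15),"side":(14,18)}
J=[("gold",plate(.02),(.4585,.258,-70+90),p),("silver",plate(.012),(.596,.2635,0),p),("copper",plate(.008),(.487,.054,0),p),
("gauge",gauge(),(.56,-.24,-12+0),{"top":(32,13),"side":(15,27)})]
for n,P,p0,hw in J:
    for cams in (("top","side"),("top",),("side",)):
        x,e=fit(C,A,P,p0,hw,cams);print(n,cams,x.round(1),round(e,1))
E
time python3 go.py
```

```text
gold ('top', 'side') [453.3 265.5  20.4] 86.8
gold ('top',) [454.5 266.3  22.8] 29.2
gold ('side',) [453.1 265.   19.4] 45.5
silver ('top', 'side') [ 6.038e+02  2.553e+02 -6.000e-01] 64.9
silver ('top',) [605.5 256.1  -1. ] 22.9
silver ('side',) [603.7 255.   -0.7] 34.6
copper ('top', 'side') [486.8  50.1   5.3] 71.4
copper ('top',) [486.7  50.7   4.5] 20.6
copper ('side',) [487.4  49.3   8.2] 43.6
gauge ('top', 'side') [ 554.4 -249.8  -13.9] 525.1
gauge ('top',) [ 555.1 -249.   -13.9] 25.8
gauge ('side',) [ 553.8 -251.4  -13.8] 475.0
real	0m15.713s
user	0m23.051s
sys	0m0.975s
```

Both views agree to about 1 mm and the yaws are consistent. The heights and sizes also fit, and the gauge's second slot holds the dark plate as described. I'll start with the gold plate.

send_rows --moves '[0.965,-0.82,-0.34,0,0,-0.486,-0.4,0.965,-0.82,-0.34,0,0,-0.486,-0.4,0.965,-0.82,-0.34,0,0,-0.486,-0.4,0.965,-0.82,-0.34,0,0,-0.486,-0.4,0.965,-0.82,-0.34,0,0,-0.486,-0.4,0.965,-0.82,-0.34,0,0,-0.486,-0.4,0.965,-0.82,-0.34,0,0,-0.486,-0.4,0.965,-0.82,-0.34,0,0,-0.486,-0.4]' --squeeze 40

```text
time: 3.8
ee_pos: [0.3334, 0.3672, 0.1631]
tcp_rot: [180.0, -0.0, 131.7]
wrist_force: [0.4, -0.5, -0.2]
opening: 0.0599
grasp_force: 0.0
```

send_rows --moves '[0.965,-0.82,-0.34,0,0,-0.486,-0.4,0.965,-0.82,-0.34,0,0,-0.486,-0.4,0.965,-0.82,-0.34,0,0,-0.486,-0.4,0.965,-0.82,-0.34,0,0,-0.486,-0.4,0.965,-0.82,-0.34,0,0,-0.486,-0.4,0,0,0,0,0,0,-0.4,0,0,0,0,0,0,-0.4]'

```text
time: 4.68
ee_pos: [0.4531, 0.2656, 0.1209]
tcp_rot: [-180.0, -0.0, 111.0]
wrist_force: [-0.3, -1.5, 0.1]
opening: 0.0598
grasp_force: 0.0
```

send_rows --moves '[0,0,-1,0,0,0,-0.4,0,0,-1,0,0,0,-0.4,0,0,-1,0,0,0,-0.4,0,0,-0.5,0,0,0,-0.4,0,0,-0.3,0,0,0,-0.4,0,0,0,0,0,0,-0.4,0,0,0,0,0,0,1,0,0,0,0,0,0,1]' --squeeze 40

```text
time: 5.68
ee_pos: [0.4538, 0.2658, 0.0268]
tcp_rot: [179.9, -0.0, 111.0]
wrist_force: [-0.5, -0.4, 4.9]
opening: 0.0395
grasp_force: 40.8
```

send_rows --moves '[0,0,0,0,0,0,1,0,0,0,0,0,0,1,0,0,0,0,0,0,1,0,0,0,0,0,0,1]'

```text
time: 6.18
ee_pos: [0.4538, 0.2658, 0.0268]
tcp_rot: [179.9, -0.0, 111.0]
wrist_force: [-0.7, -0.4, 4.3]
opening: 0.0396
grasp_force: 40.9
```

send_rows --moves '[0,0,0.9,0,0,0,1,0,0,0.9,0,0,0,1,0,0,0.9,0,0,0,1,0,0,0.9,0,0,0,1,0,0,0.9,0,0,0,1,0,0,0.9,0,0,0,1,0.242,-0.968,0,0,0,-0.214,1,0.242,-0.968,0,0,0,-0.214,1]'

```text
time: 7.18
ee_pos: [0.4655, 0.2166, 0.1608]
tcp_rot: [180.0, 0.0, 107.3]
wrist_force: [-0.9, -0.5, -2.1]
opening: 0.0398
grasp_force: 40.7
```

send_rows --moves '[0.242,-0.968,0,0,0,-0.214,1,0.242,-0.968,0,0,0,-0.214,1,0.242,-0.968,0,0,0,-0.214,1,0.242,-0.968,0,0,0,-0.214,1,0.242,-0.968,0,0,0,-0.214,1,0.242,-0.968,0,0,0,-0.214,1,0.242,-0.968,0,0,0,-0.214,1,0.242,-0.968,0,0,0,-0.214,1]'

```text
time: 8.18
ee_pos: [0.5138, 0.0226, 0.1605]
tcp_rot: [-180.0, 0.0, 92.5]
wrist_force: [-0.4, 0.2, -2.0]
opening: 0.0398
grasp_force: 40.7
```

send_rows --moves '[0.242,-0.968,0,0,0,-0.214,1,0.242,-0.968,0,0,0,-0.214,1,0.242,-0.968,0,0,0,-0.214,1,0.242,-0.968,0,0,0,-0.214,1,0.242,-0.968,0,0,0,-0.214,1,0.242,-0.968,0,0,0,-0.214,1,0.242,-0.968,0,0,0,-0.214,1,0.242,-0.968,0,0,0,-0.214,1]'

```text
time: 9.18
ee_pos: [0.5623, -0.1711, 0.1605]
tcp_rot: [-180.0, -0.0, 77.8]
wrist_force: [-0.0, 0.6, -2.0]
opening: 0.0396
grasp_force: 40.7
```

send_rows --moves '[0.242,-0.968,0,0,0,-0.214,1,0,0,-0.6,0,0,0,1,0,0,-0.6,0,0,0,1,0,0,-0.6,0,0,0,1,0,0,0,0,0,0,1,0,0,0,0,0,0,1]'

```text
time: 9.93
ee_pos: [0.5684, -0.194, 0.1162]
tcp_rot: [180.0, 0.0, 76.1]
wrist_force: [-0.7, 0.6, -1.3]
opening: 0.0395
grasp_force: 40.9
```

```bash
cat > look.py <<'E'
import sys;from h import *
tag,u1,v1,u2,v2=sys.argv[1],*map(int,sys.argv[2:6])
o=bot.get_obs();print(o["ee_pos"].round(4),o["tcp_rot"].round(1),o["wrist_force"].round(1),o["opening"])
a=[]
for n,u,v in(("top",u1,v1),("side",u2,v2)):
    im=bot.camera(n)["color"][v-30:v+30,u-25:u+25,::-1];a.append(cv2.resize(np.clip(im*1.3,0,255).astype(np.uint8),(400,480),interpolation=cv2.INTER_CUBIC))
cv2.imwrite(f"pics/{tag}.png",np.hstack(a))
E
python3 look.py g1 325 190 258 145
```

```text
[ 0.5684 -0.194   0.1162] [180.    0.   76.1] [-0.7  0.6 -1.3] 0.0394595861660478
```

View pics/g1.png

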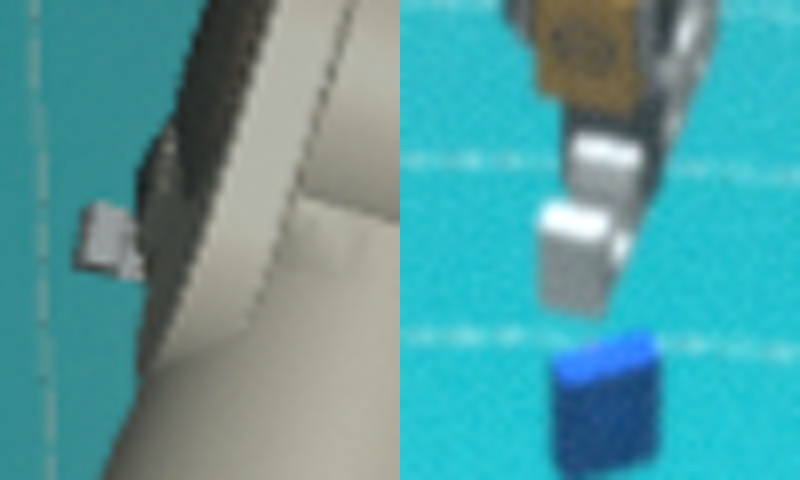

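The picture shows the gold plate held upright above the first slot: side-crop (590,60), over the slot between the blocks at (605,150) and (575,215). Lowering.

send_rows --moves '[0,-0.02,-1,0,0,0,1,0,0,-0.9,0,0,0,1,0,0,-0.3,0,0,0,1,0,0,-0.3,0,0,0,1,0,0,-0.3,0,0,0,1,0,0,0,0,0,0,1]'

```text
time: 10.78
ee_pos: [0.5681, -0.1948, 0.0456]
tcp_rot: [-180.0, -0.0, 76.0]
wrist_force: [-0.4, 0.3, -1.8]
opening: 0.0398
grasp_force: 40.9
```

send_rows --moves '[0,0,-0.3,0,0,0,1,0,0,-0.2,0,0,0,1,0,0,-0.1,0,0,0,1,0,0,-0.04,0,0,0,1,0,0,0,0,0,0,1]'

```text
time: 11.4
ee_pos: [0.5681, -0.1948, 0.0308]
tcp_rot: [180.0, 0.0, 76.0]
wrist_force: [-4.4, 1.9, 6.5]
opening: 0.0394
grasp_force: 41.7
```

send_rows --moves '[0,0,0,0,0,0,-0.4,0,0,0,0,0,0,-0.4,0,0,0,0,0,0,-0.4,0,0,0.5,0,0,0,-0.4,0,0,1,0,0,0,-0.4,0,0,1,0,0,0,-0.4,0,0,1,0,0,0,-0.4,0,0,1,0,0,0,-0.4]'

```text
time: 12.4
ee_pos: [0.5684, -0.1949, 0.1441]
tcp_rot: [179.9, 0.0, 76.0]
wrist_force: [0.6, -0.1, -1.0]
opening: 0.0598
grasp_force: 0.0
```

send_rows --moves '[-0.4,0.9,0.3,0,0,0.08,-0.4,-0.4,0.9,0.3,0,0,0.08,-0.4,-0.3,0.9,0,0,0,0.08,-0.4,0,0.9,0,0,0,0.08,-0.4,0,0.9,0,0,0,0.08,-0.4,0,0.9,0,0,0,0.08,-0.4,0,0.9,0,0,0,0.08,-0.4,0,0.9,0,0,0,0.08,-0.4]'

```text
time: 13.4
ee_pos: [0.5405, -0.0136, 0.1573]
tcp_rot: [180.0, -0.0, 81.6]
wrist_force: [1.2, -0.9, 0.4]
opening: 0.06
grasp_force: 0.0
```

```bash
python3 look.py g2 330 193 258 140; python3 - <<'E'
from h import *;import pickle
C=pickle.load(open("c0.pkl","rb"));c=C["top"];print(atz(c,(272,141),.165),atz(C["side"],(198,146),.165))
E
```

```text
[ 0.5405 -0.0136  0.1573] [180.   -0.   81.6] [ 1.2 -0.9  0.4] 0.059965709588098146
[ 0.7193235  -0.03381515  0.165     ] [ 0.71899536 -0.03007424  0.165     ]
```

View pics/g2.png

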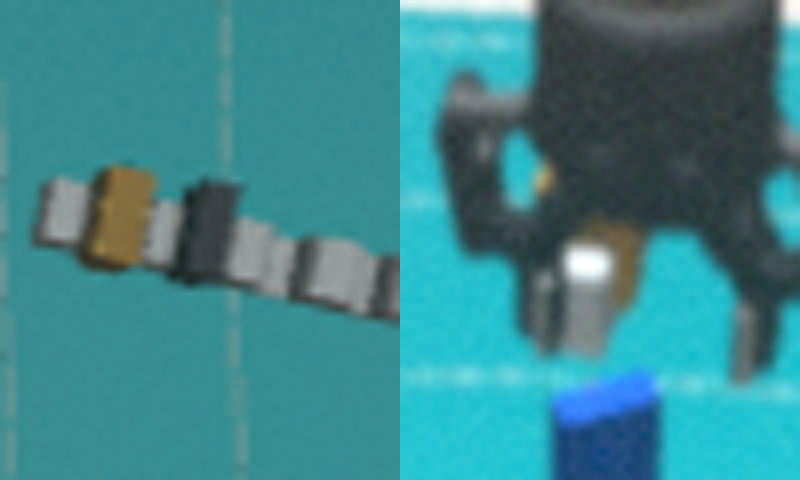

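The top crop shows gold seated in the first slot, overhanging the bar evenly at (125,215), with the dark plate untouched at (210,230). Silver next.

send_rows --moves '[0.211,0.9,-0.1,0,0,0.073,-0.4,0.211,0.9,-0.1,0,0,0.073,-0.4,0.211,0.9,-0.1,0,0,0.073,-0.4,0.211,0.9,-0.1,0,0,0.073,-0.4,0.211,0.9,-0.1,0,0,0.073,-0.4,0.211,0.9,-0.1,0,0,0.073,-0.4]'

```text
time: 14.25
ee_pos: [0.5726, 0.1207, 0.1422]
tcp_rot: [180.0, 0.0, 85.3]
wrist_force: [-0.1, -0.1, -0.4]
opening: 0.0598
grasp_force: 0.0
```

send_rows --moves '[0.211,0.9,-0.1,0,0,0.073,-0.4,0.211,0.9,-0.1,0,0,0.073,-0.4,0.211,0.9,-0.1,0,0,0.073,-0.4,0.211,0.9,-0.1,0,0,0.073,-0.4,0.211,0.9,-0.1,0,0,0.073,-0.4,0.211,0.9,-0.1,0,0,0.073,-0.4,0,0,0,0,0,0,-0.4,0,0,0,0,0,0,-0.4]'

```text
time: 15.25
ee_pos: [0.6041, 0.2552, 0.1272]
tcp_rot: [-180.0, 0.0, 89.1]
wrist_force: [-0.3, -0.2, 0.3]
opening: 0.0597
grasp_force: 0.0
```

Down 100 mm (to TCP ≈ 0.027), then grip.

send_rows --moves '[0,0,-1,0,0,0,-0.4,0,0,-1,0,0,0,-0.4,0,0,-1,0,0,0,-0.4,0,0,-0.7,0,0,0,-0.4,0,0,-0.3,0,0,0,-0.4,0,0,0,0,0,0,-0.4,0,0,0,0,0,0,1,0,0,0,0,0,0,1]'

```text
time: 16.25
ee_pos: [0.6046, 0.2554, 0.0286]
tcp_rot: [179.9, -0.0, 89.1]
wrist_force: [-0.9, 0.2, 3.1]
opening: 0.0394
grasp_force: 40.7
```

send_rows --moves '[0,0,0,0,0,0,1,0,0,0,0,0,0,1,0,0,0,0,0,0,1]'

```text
time: 16.62
ee_pos: [0.6046, 0.2554, 0.0285]
tcp_rot: [179.9, -0.0, 89.1]
wrist_force: [-1.5, -0.2, 5.8]
opening: 0.0397
grasp_force: 40.9
```

send_rows --moves '[0,0,0.9,0,0,0,1,0,0,0.9,0,0,0,1,0,0,0.9,0,0,0,1,0,0,0.9,0,0,0,1,0,0,0.9,0,0,0,1,0,0,0.9,0,0,0,1,-0.0985,-0.952,0,0,0,-0.069,1,-0.0985,-0.952,0,0,0,-0.069,1]'

```text
time: 17.62
ee_pos: [0.5987, 0.206, 0.1613]
tcp_rot: [-179.9, 0.0, 87.9]
wrist_force: [-1.3, 0.4, -1.8]
opening: 0.0391
grasp_force: 40.8
```

send_rows --moves '[-0.0985,-0.952,0,0,0,-0.069,1,-0.0985,-0.952,0,0,0,-0.069,1,-0.0985,-0.952,0,0,0,-0.069,1,-0.0985,-0.952,0,0,0,-0.069,1,-0.0985,-0.952,0,0,0,-0.069,1,-0.0985,-0.952,0,0,0,-0.069,1,-0.0985,-0.952,0,0,0,-0.069,1,-0.0985,-0.952,0,0,0,-0.069,1]'

```text
time: 18.62
ee_pos: [0.579, 0.0155, 0.1623]
tcp_rot: [180.0, -0.0, 83.1]
wrist_force: [0.4, -0.1, -1.6]
opening: 0.0394
grasp_force: 40.8
```

send_rows --moves '[-0.0985,-0.952,0,0,0,-0.069,1,-0.0985,-0.952,0,0,0,-0.069,1,-0.0985,-0.952,0,0,0,-0.069,1,-0.0985,-0.952,0,0,0,-0.069,1,-0.0985,-0.952,0,0,0,-0.069,1,-0.0985,-0.952,0,0,0,-0.069,1,-0.0985,-0.952,0,0,0,-0.069,1,-0.0985,-0.952,0,0,0,-0.069,1]'

```text
time: 19.62
ee_pos: [0.559, -0.1748, 0.1623]
tcp_rot: [180.0, -0.0, 78.3]
wrist_force: [0.5, 0.9, -0.8]
opening: 0.0395
grasp_force: 40.7
```

send_rows --moves '[-0.0985,-0.952,0,0,0,-0.069,1,-0.0985,-0.952,0,0,0,-0.069,1,-0.0985,-0.952,0,0,0,-0.069,1,-0.0985,-0.952,0,0,0,-0.069,1,0,0,-0.6,0,0,0,1,0,0,-0.6,0,0,0,1,0,0,-0.6,0,0,0,1,0,0,0,0,0,0,1]'

```text
time: 20.62
ee_pos: [0.5492, -0.2675, 0.1153]
tcp_rot: [-179.8, -0.0, 76.1]
wrist_force: [-0.2, -0.1, -1.5]
opening: 0.0397
grasp_force: 40.7
```

send_rows --moves '[0.035,-0.03,-1,0,0,0,1,0,0,-0.9,0,0,0,1,0,0,-0.3,0,0,0,1,0,0,-0.3,0,0,0,1,0,0,-0.3,0,0,0,1,0,0,0,0,0,0,1]'

```text
time: 21.38
ee_pos: [0.5506, -0.2691, 0.0471]
tcp_rot: [-180.0, -0.0, 76.0]
wrist_force: [-0.3, 0.5, -1.2]
opening: 0.0395
grasp_force: 40.7
```

send_rows --moves '[0,0,-0.3,0,0,0,1,0,0,-0.2,0,0,0,1,0,0,-0.1,0,0,0,1,0,0,-0.03,0,0,0,1,0,0,0,0,0,0,1]'

```text
time: 22.0
ee_pos: [0.5506, -0.2691, 0.0325]
tcp_rot: [180.0, 0.0, 76.0]
wrist_force: [-2.9, 1.8, 6.5]
opening: 0.0395
grasp_force: 41.5
```

send_rows --moves '[0,0,0,0,0,0,-0.4,0,0,0,0,0,0,-0.4,0,0,0,0,0,0,-0.4,0,0,0.5,0,0,0,-0.4,0,0,1,0,0,0,-0.4,0,0,1,0,0,0,-0.4,0,0,1,0,0,0,-0.4,0,0,1,0,0,0,-0.4]'

```text
time: 23.0
ee_pos: [0.5508, -0.2692, 0.1459]
tcp_rot: [179.9, 0.0, 76.0]
wrist_force: [0.7, 0.2, -0.4]
opening: 0.0594
grasp_force: 0.0
```

send_rows --moves '[-0.182,0.912,0,0,0,0.158,-0.4,-0.182,0.912,0,0,0,0.158,-0.4,-0.182,0.912,0,0,0,0.158,-0.4,-0.182,0.912,0,0,0,0.158,-0.4,-0.182,0.912,0,0,0,0.158,-0.4,-0.182,0.912,0,0,0,0.158,-0.4,-0.182,0.912,0,0,0,0.158,-0.4,-0.182,0.912,0,0,0,0.158,-0.4]'

```text
time: 24.0
ee_pos: [0.5139, -0.0852, 0.144]
tcp_rot: [-180.0, -0.0, 87.0]
wrist_force: [-0.7, 0.5, 0.3]
opening: 0.0601
grasp_force: 0.0
```

send_rows --moves '[-0.182,0.912,0,0,0,0.158,-0.4,-0.182,0.912,0,0,0,0.158,-0.4,-0.182,0.912,0,0,0,0.158,-0.4,-0.182,0.912,0,0,0,0.158,-0.4,-0.182,0.912,0,0,0,0.158,-0.4,-0.182,0.912,0,0,0,0.158,-0.4,0,0,0,0,0,0,-0.4,0,0,0,0,0,0,-0.4]'

```text
time: 25.0
ee_pos: [0.4869, 0.0501, 0.1441]
tcp_rot: [180.0, 0.0, 95.1]
wrist_force: [0.5, -0.2, 0.2]
opening: 0.0595
grasp_force: 0.0
```

```bash
python3 look.py g3 335 195 258 138
```

```text
[0.4869 0.0501 0.1441] [180.    0.   95.1] [ 0.5 -0.2  0.2] 0.059536477620308545
```

View pics/g3.png

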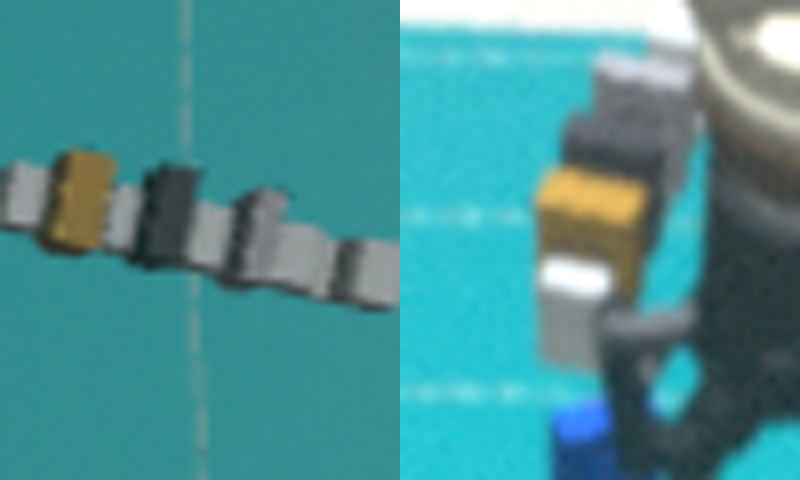

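The top crop shows silver in the third slot at (258,238), overhanging both sides, with gold and dark undisturbed. Copper next.

send_rows --moves '[0,0,-1,0,0,0,-0.3,0,0,-1,0,0,0,-0.3,0,0,-1,0,0,0,-0.3,0,0,-1,0,0,0,-0.3,0,0,-0.48,0,0,0,-0.3,0,0,0,0,0,0,-0.3,0,0,0,0,0,0,1,0,0,0,0,0,0,1]'

```text
time: 26.1
ee_pos: [0.4878, 0.05, 0.0332]
tcp_rot: [179.9, 0.0, 95.0]
wrist_force: [-0.2, 0.2, 4.4]
opening: 0.0394
grasp_force: 40.6
```

send_rows --moves '[0,0,0,0,0,0,1,0,0,0,0,0,0,1,0,0,0,0,0,0,1]'

```text
time: 26.48
ee_pos: [0.4878, 0.0501, 0.0331]
tcp_rot: [179.9, 0.0, 95.0]
wrist_force: [0.6, -0.5, 6.1]
opening: 0.0395
grasp_force: 40.8
```

send_rows --moves '[0,0,0.9,0,0,0,1,0,0,0.9,0,0,0,1,0,0,0.9,0,0,0,1,0,0,0.9,0,0,0,1,0,0,0.9,0,0,0,1,0,0,0.9,0,0,0,1,0.143,-0.948,0,0,0,-0.147,1,0.143,-0.948,0,0,0,-0.147,1]'

```text
time: 27.48
ee_pos: [0.4944, 0.0023, 0.1674]
tcp_rot: [180.0, -0.0, 92.5]
wrist_force: [0.4, -0.2, 0.1]
opening: 0.0394
grasp_force: 40.5
```

send_rows --moves '[0.143,-0.948,0,0,0,-0.147,1,0.143,-0.948,0,0,0,-0.147,1,0.143,-0.948,0,0,0,-0.147,1,0.143,-0.948,0,0,0,-0.147,1,0.143,-0.948,0,0,0,-0.147,1,0.143,-0.948,0,0,0,-0.147,1,0.143,-0.948,0,0,0,-0.147,1,0.143,-0.948,0,0,0,-0.147,1]'

```text
time: 28.48
ee_pos: [0.5228, -0.1877, 0.167]
tcp_rot: [-180.0, -0.0, 82.4]
wrist_force: [0.7, 1.3, -1.4]
opening: 0.0393
grasp_force: 40.4
```

send_rows --moves '[0.143,-0.948,0,0,0,-0.147,1,0.143,-0.948,0,0,0,-0.147,1,0.143,-0.948,0,0,0,-0.147,1,0.143,-0.948,0,0,0,-0.147,1,0.143,-0.948,0,0,0,-0.147,1,0,0,-0.6,0,0,0,1,0,0,-0.6,0,0,0,1,0,0,-0.6,0,0,0,1]'

```text
time: 29.48
ee_pos: [0.5404, -0.3048, 0.1205]
tcp_rot: [-179.9, -0.0, 76.1]
wrist_force: [0.5, 0.2, -0.5]
opening: 0.0393
grasp_force: 40.5
```

send_rows --moves '[0,0,0,0,0,0,1,0,0,0,0,0,0,1]'

```text
time: 29.72
ee_pos: [0.5408, -0.3052, 0.1225]
tcp_rot: [180.0, 0.0, 76.1]
wrist_force: [0.9, 0.8, 0.7]
opening: 0.0393
grasp_force: 40.5
```

send_rows --moves '[0,0,-1,0,0,0,1,0,0,-0.9,0,0,0,1,0,0,-0.3,0,0,0,1,0,0,-0.3,0,0,0,1,0,0,-0.3,0,0,0,1,0,0,0,0,0,0,1]'

```text
time: 30.48
ee_pos: [0.5406, -0.3055, 0.0518]
tcp_rot: [-180.0, -0.0, 76.1]
wrist_force: [-0.5, -0.1, -0.9]
opening: 0.0392
grasp_force: 40.5
```

send_rows --moves '[0,0,-0.3,0,0,0,1,0,0,-0.2,0,0,0,1,0,0,-0.1,0,0,0,1,0,0,-0.03,0,0,0,1,0,0,0,0,0,0,1]'

```text
time: 31.1
ee_pos: [0.5405, -0.3054, 0.0372]
tcp_rot: [180.0, 0.0, 76.1]
wrist_force: [-3.9, 2.3, 6.9]
opening: 0.0389
grasp_force: 41.2
```

The copper plate is on the slot floor. I'll release it, lift, and back away.

send_rows --moves '[0,0,0,0,0,0,-0.4,0,0,0,0,0,0,-0.4,0,0,0,0,0,0,-0.4,0,0,0.5,0,0,0,-0.4,0,0,1,0,0,0,-0.4,0,0,1,0,0,0,-0.4,0,0,1,0,0,0,-0.4,0,0,1,0,0,0,-0.4]'

```text
time: 32.1
ee_pos: [0.5408, -0.3055, 0.1506]
tcp_rot: [179.9, 0.0, 76.1]
wrist_force: [0.7, -0.6, 0.1]
opening: 0.0598
grasp_force: 0.0
```

send_rows --moves '[-0.8,0.8,0.3,0,0,0,-0.4,-0.8,0.8,0.3,0,0,0,-0.4,-0.8,0.8,0,0,0,0,-0.4,-0.8,0.8,0,0,0,0,-0.4,-0.8,0.8,0,0,0,0,-0.4,-0.8,0.8,0,0,0,0,-0.4,0,0.8,0,0,0,0,-0.4,0,0.8,0,0,0,0,-0.4]'

```text
time: 33.1
ee_pos: [0.4206, -0.145, 0.165]
tcp_rot: [179.9, 0.0, 76.1]
wrist_force: [0.0, -1.4, -0.5]
opening: 0.06
grasp_force: 0.0
```

send_rows --moves '[0,0.9,0,0,0,0,-0.4,0,0.9,0,0,0,0,-0.4,0,0.9,0,0,0,0,-0.4,0,0.9,0,0,0,0,-0.4,0,0,0,0,0,0,-0.4]'

```text
time: 33.72
ee_pos: [0.4208, -0.0546, 0.1648]
tcp_rot: [179.9, -0.0, 76.2]
wrist_force: [0.1, -0.3, -0.2]
opening: 0.0598
grasp_force: 0.0
```

```bash
python3 - <<'E'
from fit import *;import pickle
C=pickle.load(open("c0.pkl","rb"))
A={n:np.mean([bot.camera(n)["color"].astype(float) for _ in range(3)],0) for n in C}
base=gauge()
def pl(t,y,nm):return box(.04,t,.01,.07,nm,y)
P=base+[pl(.02,.057,"G"),pl(.012,-.019,"S"),pl(.008,-.057,"K")]
for cams in(("top",),("side",)):
    x,e=fit(C,A,P,(.5547,-.2499,-13.9),{"top":(32,13),"side":(15,27)},cams);print(cams,x.round(1),round(e,1))
# per-plate offset along slot and height, with the gauge fixed
from scipy.optimize import minimize
for n,(t,y,nm) in {"gold":(.02,.057,"G"),"silver":(.012,-.019,"S"),"copper":(.008,-.057,"K"),"dark":(.016,.019,"d")}.items():
    def f(q):
        PP=(base[:-1] if n=="dark" else base)+[pl(a,b,c) for a,b,c in((.02,.057,"G"),(.012,-.019,"S"),(.008,-.057,"K")) if c!=nm]
        b=[(v+np.array([q[0],0,q[1]])/1e3,m,k) for v,m,k in pl(t,y,nm)];PP.append(b);s=0
        for cn,(a,h) in {"top":(32,13),"side":(15,27)}.items():
            u=proj(C[cn],[.5547,-.2499,.03])[0];s+=resid(C[cn],A[cn],PP,(.5547,-.2499,np.radians(-13.9)),(int(u[0])-a,int(u[1])-h,2*a,2*h),dict(top=.45,side=.8)[cn])
        return s
    r=minimize(f,[0,0],method="Nelder-Mead",options=dict(initial_simplex=[[-3,-2],[3,-2],[0,4]],maxiter=40));print(n,r.x.round(1),"x/z offset mm")
a=[cv2.resize(np.clip(A[n][v-30:v+30,u-25:u+25,::-1]*1.3,0,255).astype(np.uint8),(400,480),interpolation=cv2.INTER_CUBIC) for n,u,v in(("top",338,195),("side",261,133))]
cv2.imwrite("pics/g4.png",np.hstack(a))
b=pickle.load(open("a0.pkl","rb"));d=np.hstack([np.clip(A[n],0,255)[:,:,::-1].astype(np.uint8)[120:300,100:400] for n in("top","side")])
cv2.imwrite("pics/g5.png",cv2.resize(d,(800,240)))
E
```

```text
('top',) [ 555.5 -249.1  -14. ] 33.0
('side',) [ 554.3 -252.   -13.7] 576.5
gold [0.  1.1] x/z offset mm
silver [1.3 1. ] x/z offset mm
copper [-1.1  8.5] x/z offset mm
dark [ 2.6 -0.3] x/z offset mm
```

View pics/g4.png

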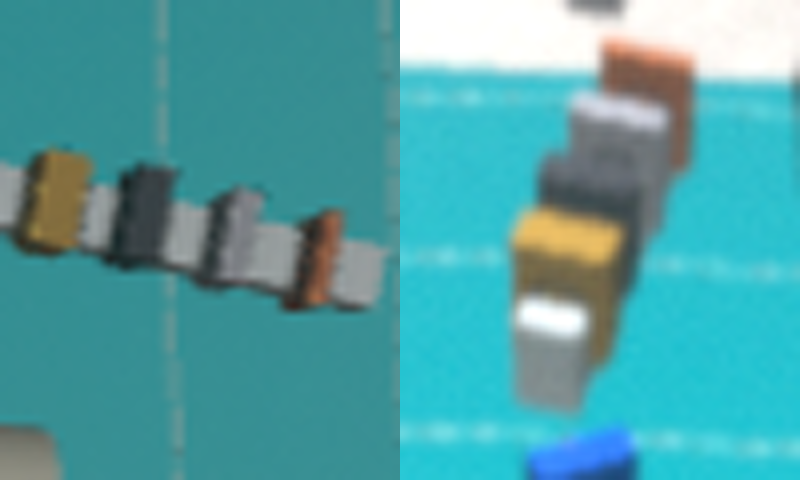

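View pics/g5.png

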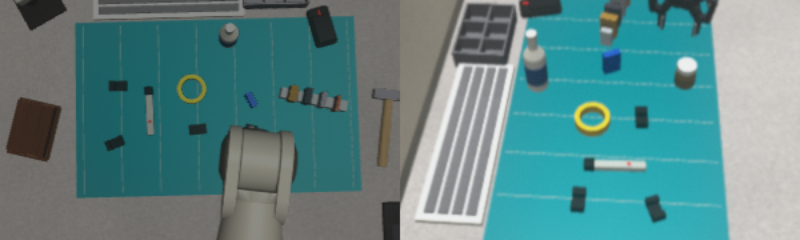

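All four plates stand in the row. Gold, silver and dark fit as home. The copper height reading is suspect because the white table edge lies behind it in the side view, so I'll check its top edge directly.

```bash
python3 - <<'E'
from h import *;import pickle
C=pickle.load(open("c0.pkl","rb"));a=np.radians(-13.9)
im=np.mean([bot.camera("side")["color"].astype(float) for _ in range(3)],0)
R=np.array([[np.cos(a),-np.sin(a)],[np.sin(a),np.cos(a)]])
for n,y,t in(("gold",.057,.02),("dark",.019,.016),("silver",-.019,.012),("copper",-.057,.008)):
    for z in(.07,.0785):
        P=[[*(R@[x,y+s*t/2]+[.5547,-.2499]),z] for s in(-1,1) for x in(-.02,.02)]
        print(n,z,((proj(C["side"],P)-[236,103]+.5)*8+[400,0]).round(0).tolist())
u,v=[int(round(k)) for k in proj(C["side"],[*(R@[0,-.057]+[.5547,-.2499]),.07])[0]]
print(v,im[v-6:v+8,u].round().tolist())
E
```

```text
gold 0.07 [[622.0, 231.0], [524.0, 209.0], [607.0, 265.0], [509.0, 243.0]]
gold 0.0785 [[622.0, 214.0], [524.0, 193.0], [608.0, 249.0], [509.0, 227.0]]
dark 0.07 [[647.0, 171.0], [551.0, 150.0], [636.0, 197.0], [539.0, 176.0]]
dark 0.0785 [[648.0, 155.0], [551.0, 134.0], [637.0, 181.0], [539.0, 160.0]]
silver 0.07 [[672.0, 113.0], [577.0, 93.0], [664.0, 132.0], [569.0, 112.0]]
silver 0.0785 [[673.0, 97.0], [578.0, 77.0], [665.0, 116.0], [569.0, 96.0]]
copper 0.07 [[696.0, 57.0], [603.0, 38.0], [691.0, 69.0], [597.0, 50.0]]
copper 0.0785 [[697.0, 41.0], [603.0, 21.0], [692.0, 53.0], [597.0, 34.0]]
109 [[198.0, 196.0, 192.0], [197.0, 195.0, 191.0], [198.0, 194.0, 191.0], [196.0, 193.0, 190.0], [196.0, 189.0, 184.0], [190.0, 167.0, 157.0], [173.0, 127.0, 106.0], [142.0, 94.0, 73.0], [107.0, 75.0, 60.0], [95.0, 70.0, 60.0], [91.0, 71.0, 61.0], [87.0, 72.0, 67.0], [108.0, 100.0, 97.0], [142.0, 138.0, 143.0]]
```

The copper top edge runs from (604,38) to (693,57) in the picture, which matches z = 0.070, so it's home. Handing in.

```bash
python3 -c "
from workcell import bot
print(bot.job_done())"
```

```text
the job is handed in; nothing more can be done
None
```

The gold, silver and copper plates, placed in that order, are released upright and home in the 20, 12 and 8 mm slots, overhanging the gauge about equally; I left the dark plate and everything else alone, and handed the job in at about 34 s (no verdict came back).

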